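Stack the culture dishes and hold the lift stage at three clicks

TASK

Stack the two culture dishes from the bench squarely on the one already on the lift stage, edges flush, setting them down without dropping them. Then press the stand's click lever down, slowly, by three clicks, one for each dish, and no further; it springs back if let go, so finish while still holding it down there. Leave the other things on the bench alone.

Things in the scene. Friction and masses are not known exactly. Their poses are not given: they have to be found in the camera images.
- stand: grey lift stand, fixed to the bench. Origin: on the bench under the centre of its 110 x 110 x 45 mm housing, and of the round stage; z is up. The lever stands out to the stand's -y side: its grey pivot block (46 mm along x, 34 mm along y, 72 mm high) is centred 70 mm to -y. To the +x side stands a small horizontal reading scope, from 112 to 220 mm from the origin, 40 mm either side at most, top at 123 mm
- stage_top (a point): centre of the upper face of the lift stage, a black disc 90 mm across, 62 mm above the bench at rest. The lever raises it straight up, 8 mm per click
- dish_a_center (a point): round closed culture dish, clear plastic with a tan filling, 60 mm across and 15 mm high, 20 to 40 g, flat above and below; this point is its centre, half-way up (7.5 mm above its underside). It starts on the lift stage, up to 8 mm off the stage's centre
- dish_b_center (a point): round closed culture dish, clear plastic with a tan filling, 60 mm across and 15 mm high, 20 to 40 g, flat above and below; this point is its centre, half-way up (7.5 mm above its underside). It starts on the bench
- dish_c_center (a point): round closed culture dish, clear plastic with a tan filling, 60 mm across and 15 mm high, 20 to 40 g, flat above and below; this point is its centre, half-way up (7.5 mm above its underside). It starts on the bench. The two loose dishes may go up in either order
- lever_pivot (a point): a point on the lever's hinge axis, in the middle of the grey block, 62 mm above the bench; the axis lies level along the stand's x axis
- lever_bar (a point): centre of the lever's white round crossbar (16 mm thick, 50 mm long, along the stand's x axis), 120 mm from the pivot, at the end of a flat steel arm 12 mm wide. At rest the arm rises outwards at 0.45 rad above level; the bar is pressed down from above and moves on a circle about the pivot
- lever (a joint): angle of the click lever, rad: 0 at rest (held up by its return spring), growing as the bar is pressed down; one click every 0.16 rad, so the third click is at 0.48 (arm about level); stop at 0.74. Pressing at the bar is easiest (about 2 N) at each click and hardest (about 6 to 7 N) half-way between two: the force climbs, then falls away as the next click comes in. Let go, it springs back to 0
- reagent_bottle: bystander: clear bottle with a screw cap, 56 mm across, about 100 mm high; origin at the centre of its foot
- slide_box: bystander: flat grey box for microscope slides, 85 x 100 x 34 mm; origin at the centre of its underside
- beaker: bystander: open glass beaker, 56 mm across, 58 mm high; origin at the centre of its foot
Mind the look-alikes: they are no part of the job. What is shaped like the part that bears dish_b_center but orange is not meant. Leave any red look-alike of the part that bears dish_a_center alone.

How it is judged:
By the outcome, as a careful person would: the job done as asked, in the order asked, and still so for the second after the job is handed in, while the arm keeps its last pose, push and grip.
It also fails if it takes over 72 s, if anything falls off the work surface, if the arm or the gripper's body presses on something with over 40 N, if the wrist force passes 120 N, or if a joint passes its speed limit or range.

ROBOT

A 7-joint arm with a two-finger parallel gripper is mounted at the origin on the work surface. World frame = base frame: x ahead of the robot, y to its left, z up, the work surface at z = 0. Lengths are in m, angles in rad, forces in N, time in s.
With the tool pointing down it reaches from about 0.4 to 0.85 m from the base axis. Payload 6.9 kg.
Tool frame: the origin (TCP) lies midway between the tips of the shut fingers; the grasp point (between the pads) lies behind it (ctrl.pinch_z is the z of the grasp point in the tool frame, in m); z points along the fingers, y is the direction in which the jaws open and shut (so a half turn about z gives the same grasp; the last joint's range is limited). The gripper opens to 85 mm and grips with 20 to 120 N. Pads are 22 mm wide; open, the fingers measure 114 mm over their backs; the gripper's body (76 mm by 85 mm) begins 54 mm behind the grasp point. The pads swing forward as they close: fully open they stand 13 mm farther back than shut.
Start: joints at [1.321, 0.507, -0.238, 1.5, 0.126, 1.149, -0.155], TCP at [0.217, -0.586, 0.231] pointing down, gripper open.
Joint ranges: [-3.08, 3.08], [-0.24, 2.05], [-1.43, 1.35], [0, 2.5], [-1.52, 4.66], [0.17, 1.96], [-2.89, 2.89]. Speed limits (rad/s): [2.39, 2.39, 3.14, 3.14, 3.14, 3.14, 3.14].

INTERFACE

Orientations are given as a unit quaternion [w, x, y, z].
In Python, from station import ctrl, get_state, vision, ticket, models gives the robot as it stands. Calls block until the motion is done:
- ctrl.movep(position, orientation): joint-space move of the TCP to a pose.
- ctrl.movel(position, frame=None, max_speed=0.15): straight line of the TCP; frame=None keeps the orientation; max_speed is the mean speed in m/s.
- ctrl.set_joints(angles): joint-space move.
- ctrl.ungrasp() and ctrl.close_gripper(force=None): open the fingers fully, or close them until they stop; force is the grip in N (None keeps the last).
- ctrl.pause(seconds).
- ctrl.ik(position, orientation): joint angles nearest the present ones, or None.
- get_state(): the state.
- vision.grab_frame(name): name is "side" or "top"; returns (picture, depth): 420x560x3 uint8, blue, green, red; 420x560 float32, m along the optical axis (not along the pixel's ray), 0 where there is no reading.
- vision.camera_info(name): a dict with "mtx" (3x3 intrinsics, pixels), "R" (3x3) and "t" (3): a world point X has camera coordinates R X + t. Camera axes: x right, y down, z forward; pixel columns grow to the right and rows downward; lengths in m; the calibration is good to about 2 mm. A picture is of the moment at which its call begins. camera_info takes no time and is no camera call.
A pose or a line that the arm cannot do raises ctrl.Unreachable and nothing moves.
- ticket.close_job(): hands the job in, once; it reports no verdict.
Trained networks look in the newest picture that a camera, given by its name, has taken for a name from the list of things; names that differ only in an ending like _2 or _b are one class to them, and where a whole thing is asked for, a point or a joint stands for the part that bears it (a point fixed in the world has none). Each returns a list of dicts, best first, with "p" (0 to 1); they miss things now and then, are a little off and sometimes report something else, mostly with a low value. They report only what shows in the picture. A call takes as long as a camera call. They do not tell look-alikes from the thing itself.
- models.recognise(camera, target): "point" ([column, row] in pixels, amid what is visible of it).
- models.masks_of(camera, target): "mask" (420x560 bool, what is visible of it) and "point" ([column, row] in pixels, amid what is visible of it).
The state is a dict: "time": time; "qpos": joint angles; "qd": joint speeds; "tau": joint torques, N m; "tcp_pos": TCP position; "eef_rot": TCP orientation; "contact_force": force on the tool from outside, world axes, zero at the start; "wrist_torque": the same for the moment, N m; "width": finger opening in m.
Only numpy, scipy, OpenCV 4.12 (cv2) and the standard library are available. Lean on these libraries where they do the work, as an engineer would, in place of code of your own. Each camera call takes 0.05 s, during which the arm holds its last target. There are 200 camera calls.

## Working session

There is one attempt and no reset: what is moved stays moved. The work goes in short steps, each a Python script; the robot and the scene stay as the last script left them, time stands still between calls to the robot, and variables do not carry over. Pictures are saved under pics/ and viewed, about 8 in all and at most 12, crops included, and the job is handed in when it is done.

```bash
ls; mkdir -p pics
cat > h.py <<'E'
import numpy as np, cv2
from station import ctrl, get_state, vision, ticket, models
def deproj(cam,uv,depth):
    i=vision.camera_info(cam);K,R,t=map(np.array,(i["mtx"],i["R"],i["t"]))
    uv=np.atleast_2d(uv).astype(float);d=np.atleast_1d(depth)
    c=np.c_[(uv[:,0]-K[0,2])/K[0,0]*d,(uv[:,1]-K[1,2])/K[1,1]*d,d]
    return (c-t)@R
def atz(cam,uv,z):
    i=vision.camera_info(cam);R,t=np.array(i["R"]),np.array(i["t"])
    o=-R.T@t;p=deproj(cam,uv,1.0)-o
    return o+p*((z-o[2])/p[:,2:3])
def proj(cam,X):
    i=vision.camera_info(cam);K,R,t=map(np.array,(i["mtx"],i["R"],i["t"]))
    c=np.atleast_2d(X)@R.T+t; c=c@K.T; return c[:,:2]/c[:,2:]
E
cat > a.py <<'E'
from h import *
ims=[]
print(ctrl.pinch_z, get_state())
for cam in("top","side"):
    im,d=vision.grab_frame(cam);cv2.imwrite(f"pics/{cam}0.png",im);np.save(f"{cam}0.npy",d)
    i=vision.camera_info(cam);print(cam,np.round(i["mtx"],1).tolist(),np.round(-np.array(i["R"]).T@i["t"],3),np.round(i["R"],2).tolist())
    for n in("dish_b_center","stand","lever_bar","stage_top","reagent_bottle","slide_box","beaker"):
        try: r=models.recognise(cam,n)
        except Exception as e: print(n,e);continue
        for q in r:
            u=np.array(q["point"]);z=d[int(u[1]),int(u[0])]
            print(cam,n,round(q["p"],2),u.round(),deproj(cam,u,z).round(3)[0])
E
python3 a.py
```

```text
pics
-0.0187 {'time': 0.0, 'qpos': array([ 1.32148141,  0.50833351, -0.23754312,  1.50115863,  0.1256833 ,
        1.14894368, -0.15478057]), 'qd': array([ 4.50415212e-04,  1.43813803e-04,  3.92131476e-04,  1.63688645e-04,
       -1.67240921e-03,  1.49291745e-04,  3.65164548e-05]), 'tau': array([-3.79037629e-04, -6.20600295e+01, -2.18626589e+00, -2.49658853e+01,
        1.28630528e-02,  1.19163998e-02, -1.56320002e-06]), 'tcp_pos': array([ 0.21688902, -0.58559221,  0.23042412]), 'eef_rot': array([-9.10697967e-04,  9.84299792e-01,  1.76502294e-01, -1.73252569e-04]), 'contact_force': array([ 0.28513192, -0.49929909,  0.4559381 ]), 'wrist_torque': array([-0.07058643,  0.04863612, -0.01479719]), 'width': 0.08548417119525462}
top [[432.8, 0.0, 278.2], [0.0, 432.8, 205.0], [0.0, 0.0, 1.0]] [0.348 0.03  1.294] [[0.03, -1.0, 0.03], [-0.98, -0.03, -0.19], [0.19, -0.02, -0.98]]
top dish_b_center 0.86 [208. 225.] [0.528 0.209 0.012]
top dish_b_center 0.75 [243. 198.] [0.612 0.111 0.013]
top stand 0.61 [306. 204.] [ 0.592 -0.078  0.062]
top stand 0.59 [211. 225.] [0.528 0.201 0.014]
top stage_to
[... 195 characters left out ...]
04 0.264 0.03 ]
top beaker 0.91 [140. 172.] [0.687 0.425 0.006]
side [[382.5, 0.0, 270.2], [0.0, 382.5, 219.1], [0.0, 0.0, 1.0]] [0.241 0.749 0.642] [[-0.9, -0.44, 0.02], [-0.26, 0.5, -0.82], [0.35, -0.74, -0.57]]
side dish_b_center 0.69 [258. 298.] [0.52  0.216 0.015]
side dish_b_center 0.6 [247. 260.] [0.605 0.114 0.013]
side stand 0.71 [284. 218.] [ 0.574 -0.038  0.06 ]
side lever_bar 0.57 [310. 178.] [ 0.628 -0.389 -0.002]
side stage_top 0.69 [313. 179.] [ 0.62  -0.392 -0.002]
side stage_top 0.55 [297. 221.] [ 0.537 -0.038  0.061]
side reagent_bottle 0.91 [281. 171.] [ 0.705 -0.304  0.049]
side slide_box 0.71 [176. 286.] [0.691 0.283 0.035]
side beaker 0.8 [139. 333.] [0.657 0.433 0.058]
```

```bash
python3 -c "
import cv2
a=cv2.imread('pics/top0.png')[110:310,110:430];b=cv2.imread('pics/side0.png')[130:380,90:410]
cv2.imwrite('pics/v1.png',cv2.resize(a,None,fx=2.5,fy=2.5,interpolation=2))
cv2.imwrite('pics/v2.png',cv2.resize(b,None,fx=2.4,fy=2.4,interpolation=2))"
```

```text
(no output)
```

View pics/v1.png

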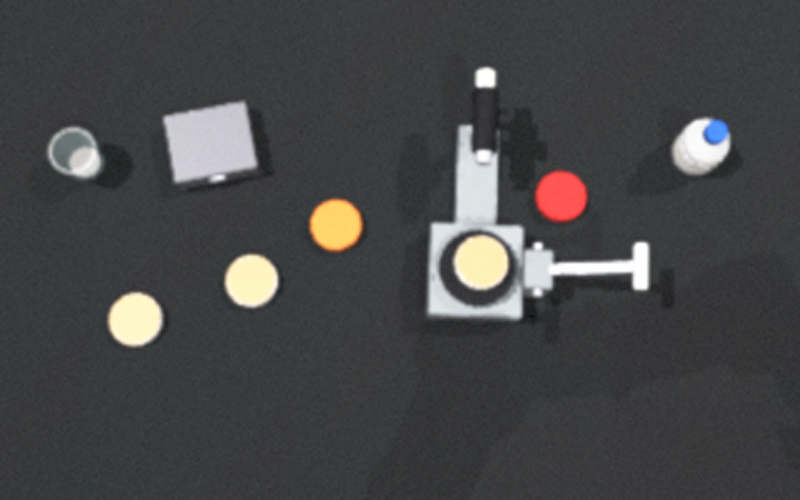

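View pics/v2.png

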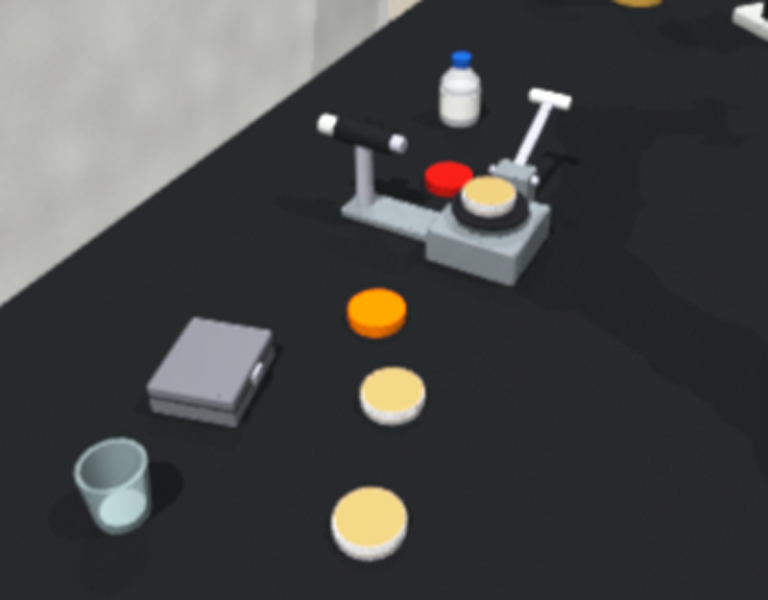

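Top view (full-frame pixels): the loose tan dishes are at about (164,238) and (211,222). The orange look-alike is at (244,200), the red one at (334,188), and dish A on the stage at (302,215). The lever bar is at (366,216), the scope is toward world +x, and the lever points toward world -y. I choose the two tan dishes and will measure them by colour mask.

```bash
cat >> h.py <<'E'
def tan(cam,im,d,zmin=-1):
    """centres of tan faces: (world xyz, area)"""
    hsv=cv2.cvtColor(cv2.GaussianBlur(im,(3,3),0),cv2.COLOR_BGR2HSV)
    m=cv2.inRange(hsv,(15,50,130),(32,160,255))
    n,l,s,c=cv2.connectedComponentsWithStats(m)
    out=[]
    for k in range(1,n):
        if s[k,4]<120: continue
        v,u=np.where(l==k); P=deproj(cam,np.c_[u,v],d[v,u]); z=np.median(P[d[v,u]>0][:,2])
        out.append((c[k].round(1),s[k,4],round(float(z),4),atz(cam,c[k],z)[0].round(4)))
    return out
E
cat > b.py <<'E'
from h import *
for cam in("top","side"):
    im=cv2.imread(f"pics/{cam}0.png");d=np.load(f"{cam}0.npy")
    for o in tan(cam,im,d): print(cam,*o)
    # white bar & housing
    hsv=cv2.cvtColor(im,cv2.COLOR_BGR2HSV)
    v,u=np.where(d>0);P=deproj(cam,np.c_[u,v],d[v,u])
    roi=(P[:,0]>.4)&(P[:,0]<.72)&(P[:,1]<-.05)&(P[:,1]>-.28)
    bar=roi&(P[:,1]<-.17)&(P[:,2]>.07); print(cam,"bar",bar.sum(),P[bar].mean(0).round(4),P[bar].min(0).round(3),P[bar].max(0).round(3))
    h=(P[:,0]>.42)&(P[:,0]<.68)&(P[:,1]<.06)&(P[:,1]>-.16)&(P[:,2]>.040)&(P[:,2]<.05)
    print(cam,"housing",h.sum(),cv2.minAreaRect((P[h][:,:2]*1000).astype(np.float32)))
    if bar.sum()>5: print(cv2.minAreaRect((P[bar&(P[:,2]>.105)][:,:2]*1000).astype(np.float32)))
    st=(P[:,0]>.42)&(P[:,0]<.68)&(P[:,1]<.06)&(P[:,1]>-.16)&(abs(P[:,2]-.062)<.004)&(hsv[v,u,2]<90)
    if st.sum()>5: print("stage",st.sum(),cv2.minEnclosingCircle((P[st][:,:2]*1000).astype(np.float32)))
E
python3 b.py
```

```text
top [243.6 199.1] 294 0.0147 [0.6097 0.1074 0.0147]
top [302.4 213.5] 316 0.0769 [ 0.5604 -0.0659  0.0769]
top [209.8 220.5] 275 0.0144 [0.5415 0.2051 0.0144]
top [162.7 235.9] 272 0.0148 [0.4911 0.3408 0.0148]
top [261. 389.] 795 0.0123 [0.072  0.0366 0.0123]
top bar 216 [ 0.5528 -0.2218  0.11  ] [ 0.529 -0.249  0.083] [ 0.577 -0.172  0.126]
top housing 586 ((554.8792724609375, -75.8075180053711), (136.56454467773438, 109.6285171508789), 89.21768951416016)
((551.0358276367188, -238.00445556640625), (45.06782531738281, 43.82023620605469), 39.72230529785156)
stage 241 ((554.0532836914062, -62.80498123168945), 43.61445999145508)
side [363.4  69.4] 120 0.2463 [ 0.6329 -0.9802  0.2463]
side [293.7 209.1] 208 0.0765 [ 0.5581 -0.0659  0.0765]
side [253.1 291.9] 397 0.0144 [0.5387 0.2043 0.0144]
side [243.6 344.8] 596 0.0144 [0.4878 0.3388 0.0144]
side bar 166 [ 0.5503 -0.2161  0.1078] [ 0.526 -0.242  0.082] [ 0.576 -0.17   0.123]
side housing 478 ((552.67724609375, -70.15695190429688), (135.4455108642578, 109.6423110961914), 89.76531982421875)
((551.16064453125, -227.2962646484375), (29.653133392333984, 50.580894470214844), 89.83772277832031)
stage 239 ((545.136962890625, -73.6957778930664), 61.70845413208008)
```

```bash
cat >> h.py <<'E'
Q=[0,1,0,0]
def log(s):
    g=get_state();print(s,"t%.2f"%g["time"],np.round(g["tcp_pos"],4),"F",np.round(g["contact_force"],1),"w%.4f"%g["width"],"q7 %.2f"%g["qpos"][6],flush=True)
def pick(xy):
    ctrl.movep([*xy,.12],Q);log("above")
    ctrl.movel([*xy,.001],max_speed=.12);log("down")
    ctrl.close_gripper(25);log("grip")
    ctrl.movel([*xy,.16],max_speed=.2);log("lift")
def snap(tag):
    for cam in("top","side"):
        im,d=vision.grab_frame(cam);cv2.imwrite(f"pics/{cam}_{tag}.png",im);np.save(f"{cam}_{tag}.npy",d)
        for o in tan(cam,im,d):
            if o[3][0]>.4 and o[3][1]>-.3: print(cam,*o)
E
python3 - <<'E'
from h import *
for p in([.54,.2047,.12],[.559,-.066,.2],[.554,-.24,.15],[.49,.34,.12]): print(np.round(ctrl.ik(p,Q),2))
pick([.540,.2047])
snap("lift1")
E
```

```text
[-0.05  0.59 -0.56  1.78  0.39  0.89 -2.35]
[ 0.35  0.45 -0.41  1.71  0.21  1.02 -1.71]
[ 0.52  0.55 -0.23  1.67  0.15  0.94 -1.35]
[-0.18  0.67 -0.78  1.72  0.55  0.99 -2.74]
above t3.83 [0.5404 0.2038 0.12  ] F [ 0.2 -0.1  0.2] w0.0855 q7 -2.35
down t4.97 [0.5405 0.205  0.0017] F [0.7 0.2 0.3] w0.0855 q7 -2.46
grip t5.33 [0.5404 0.2048 0.002 ] F [-1.9 -1.3  5.2] w0.0586 q7 -2.46
lift t6.28 [0.5394 0.2042 0.159 ] F [ 0.2 -0.2 -0.9] w0.0590 q7 -2.32
top [184.9 193.8] 3846 0.6012 [0.4955 0.1676 0.6012]
top [243.9 199.1] 289 0.0147 [0.6096 0.1065 0.0147]
top [302.2 213.7] 326 0.0769 [ 0.5597 -0.0652  0.0769]
top [162.8 236.7] 298 0.0143 [0.489  0.3405 0.0143]
side [293.4 208.9] 193 0.0766 [ 0.5592 -0.0666  0.0766]
side [257.3 238.6] 174 0.1713 [0.5271 0.2055 0.1713]
side [243.5 344.8] 595 0.0145 [0.4877 0.3389 0.0145]
```

```bash
cat >> h.py <<'E'
def touch(z0,zmin,thr=2.0,step=.001):
    """creep down until upward force rises by thr; returns commanded z"""
    p=np.array(get_state()["tcp_pos"]); p[2]=z0
    ctrl.pause(.15); f0=np.mean([get_state()["contact_force"][2] for _ in range(1)]); z=z0
    while z>zmin:
        z-=step; ctrl.movel([XY[0],XY[1],z],max_speed=.02)
        df=get_state()["contact_force"][2]-f0
        if df>thr: break
    log("touch z=%.4f df=%.1f"%(z,df)); return z
XY=[0,0]
def place(xy,zb):
    """zb: expected TCP z at contact"""
    XY[:]=xy
    ctrl.movep([*xy,zb+.05],Q);log("over")
    ctrl.movel([*xy,zb+.004],max_speed=.08);log("near")
    z=touch(zb+.004,zb-.006); ctrl.ungrasp();log("open")
    return z
E
python3 - <<'E'
from h import *
place([.559,-.066],.079)
ctrl.movel([.559,-.066,.18],max_speed=.2)
ctrl.movep([.489,.339,.12],Q);log("c above")
snap("b1")
E
```

```text
over t7.43 [ 0.5593 -0.0639  0.1292] F [ 0.3 -0.2  0.4] w0.0587 q7 -1.87
near t8.16 [ 0.5592 -0.0657  0.0831] F [ 0.   0.  -1.3] w0.0582 q7 -1.91
touch z=0.0780 df=10.3 t9.56 [ 0.5592 -0.066   0.0789] F [-3.   0.3 10. ] w0.0589 q7 -1.92
open t9.95 [ 0.5589 -0.066   0.0778] F [-0.4 -0.  -0.1] w0.0848 q7 -1.92
c above t12.14 [0.49   0.3374 0.1198] F [0.9 0.2 0.3] w0.0855 q7 -2.60
top [111.7 215.2] 2934 0.5606 [0.4629 0.2969 0.5606]
top [243.6 199.1] 298 0.0149 [0.6096 0.1073 0.0149]
top [304.1 213.6] 298 0.0921 [ 0.5576 -0.0695  0.0921]
side [318.   10.4] 150 0.59 [0.4139 0.2669 0.59  ]
side [294.7 204.3] 198 0.0915 [ 0.5568 -0.0676  0.0915]
side [243.5 344.8] 587 0.0144 [0.4878 0.3388 0.0144]
```

```bash
python3 -c "
import cv2,numpy as np
b=cv2.imread('pics/side_b1.png')[180:250,255:335];a=cv2.imread('pics/top_b1.png')[180:250,265:345]
cv2.imwrite('pics/v3.png',np.hstack([cv2.resize(i,(400,350),interpolation=cv2.INTER_CUBIC) for i in(a,b)]))"
```

```text
(no output)
```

View pics/v3.png

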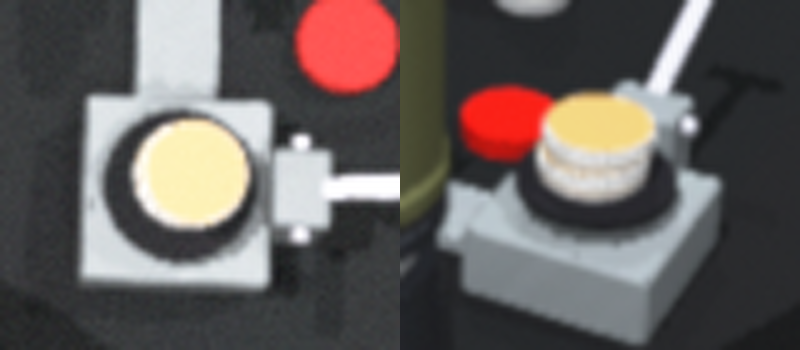

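```bash
sed -i 's/thr=2.0,step=.001/thr=1.5,step=.0005/' h.py
python3 - <<'E'
from h import *
a=[.559,-.066]; b=[.5612,-.0635]
ctrl.movep([*a,.14],Q); ctrl.movel([*a,.0785],max_speed=.08);log("at")
ctrl.close_gripper(20);log("grip")
ctrl.movel([*a,.0835],max_speed=.05); ctrl.movel([*b,.0835],max_speed=.03);log("moved")
XY[:]=b; touch(.081,.073); ctrl.ungrasp();log("open")
ctrl.movel([*b,.18],max_speed=.2)
ctrl.movep([.4895,.341,.12],Q);log("c above")
snap("b2")
E
python3 -c "
import cv2,numpy as np
b=cv2.imread('pics/side_b2.png')[185:230,270:320]
cv2.imwrite('pics/v4.png',cv2.resize(b,(500,450),interpolation=cv2.INTER_CUBIC))"
```

```text
at t14.68 [ 0.5594 -0.0659  0.0789] F [ 0.1  0.  -0.5] w0.0852 q7 -1.96
grip t15.05 [ 0.5593 -0.066   0.0792] F [-1.3  0.3  5.8] w0.0586 q7 -1.96
moved t15.56 [ 0.5613 -0.0632  0.0834] F [ 0.1 -0.2 -0.9] w0.0585 q7 -1.95
touch z=0.0790 df=5.0 t16.76 [ 0.5613 -0.0635  0.0793] F [-0.9 -0.3  3.8] w0.0586 q7 -1.96
open t17.15 [ 0.5612 -0.0635  0.0789] F [-0.5 -0.4  0.5] w0.0854 q7 -1.96
c above t19.34 [0.4905 0.3394 0.1198] F [ 0.9 -0.6 -0.3] w0.0855 q7 -2.64
top [112.1 214.7] 3059 0.5606 [0.4639 0.2964 0.5606]
top [243.6 199.1] 299 0.0147 [0.6096 0.1072 0.0147]
top [303.1 212.7] 306 0.0919 [ 0.5602 -0.0667  0.0919]
side [283.2  41.8] 160 0.5594 [0.4397 0.3061 0.5594]
side [293.7 204.5] 199 0.0915 [ 0.5586 -0.0653  0.0915]
side [243.5 344.8] 587 0.0144 [0.4878 0.3388 0.0144]
```

View pics/v4.png

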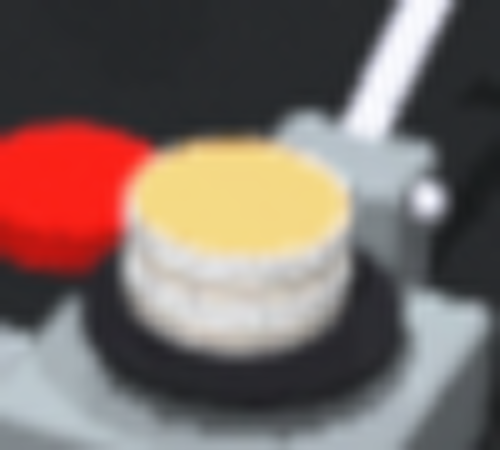

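B now measures flush with A to within 0.5 mm: (.5594,-.066) against (.5595,-.0658). The side crop shows the walls continuous. Next is C.

```bash
python3 - <<'E'
from h import *
pick([.4905,.3415])
p=[.5611,-.0635]
place(p,.0942)
ctrl.movel([*p,.19],max_speed=.2)
ctrl.movep([.554,-.24,.2],[0,2**-.5,2**-.5,0]);log("over lever")
snap("c1")
E
python3 -c "
import cv2,numpy as np
b=cv2.imread('pics/side_c1.png')[150:230,255:355]
cv2.imwrite('pics/v5.png',cv2.resize(b,(700,560),interpolation=cv2.INTER_CUBIC))"
```

```text
above t19.69 [0.491  0.341  0.1201] F [0.2 0.5 0.4] w0.0851 q7 -2.63
down t20.83 [0.4908 0.3419 0.0017] F [ 0.4 -0.1  0.3] w0.0852 q7 -2.74
grip t21.20 [0.4909 0.3417 0.002 ] F [-0.2 -0.9  4.1] w0.0586 q7 -2.74
lift t22.14 [0.4901 0.3408 0.1589] F [ 1.   0.3 -0.2] w0.0588 q7 -2.60
over t23.67 [ 0.5614 -0.0617  0.1443] F [ 0.1  0.3 -0.7] w0.0585 q7 -1.92
near t24.39 [ 0.5613 -0.0633  0.0983] F [ 0.5 -0.4  0.6] w0.0587 q7 -1.97
touch z=0.0937 df=3.9 t26.79 [ 0.5612 -0.0635  0.094 ] F [-1.1 -0.3  3.6] w0.0584 q7 -1.97
open t27.18 [ 0.5611 -0.0635  0.0936] F [-0.4 -0.1  0.4] w0.0854 q7 -1.97
over lever t29.27 [ 0.5539 -0.2393  0.1994] F [ 0.2  0.8 -0.4] w0.0856 q7 -0.24
top [449.4 214.5] 6328 0.6265 [ 0.4702 -0.2555  0.6265]
top [243.6 199.2] 298 0.0146 [0.6095 0.1075 0.0146]
top [303.6 212.4] 309 0.1069 [ 0.5583 -0.0669  0.1069]
side [294.1 199.6] 209 0.1065 [ 0.5588 -0.0663  0.1065]
```

View pics/v5.png

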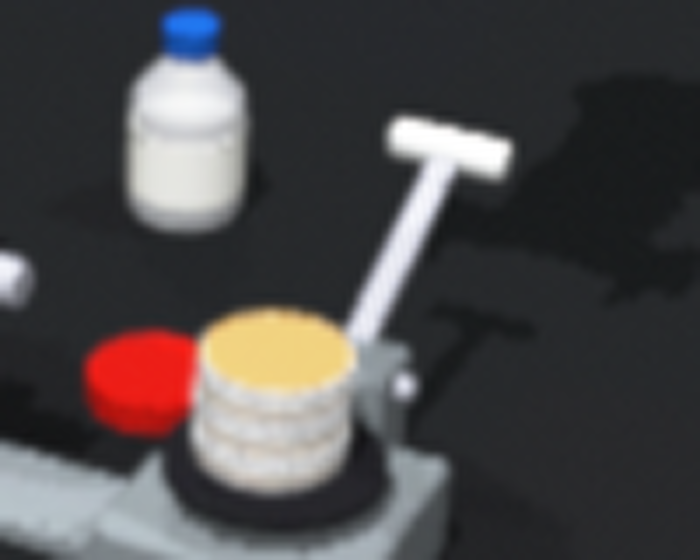

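All three dishes are stacked; C is about 1 mm from A by camera. Next is the lever, with the fingers closed and the tips pressing along the arc.

```bash
cat > lev.py <<'E'
from h import *
Y0=-.059
def P(th): a=.45-th; return [.554,Y0-.07-.12*np.cos(a),.070+.12*np.sin(a)]
def sweep(t0,t1,step=.02):
    for th in np.arange(t0,t1+1e-6,step):
        ctrl.movel(P(th),max_speed=.02); s=get_state()
        a=.45-np.array(th); zt=(s["tcp_pos"][2]-.070)/.12
        print("%.3f eff %.3f F %s t%.1f"%(th,.45-np.arcsin(zt),np.round(s["contact_force"],1),s["time"]),flush=True)
        if s["contact_force"][2]>14: print("STOP");break
E
python3 - <<'E'
from lev import *
ctrl.close_gripper(20);log("closed")
ctrl.movel(P(-.1),max_speed=.1);log("near")
sweep(-.06,.40)
snap("l1")
E
```

```text
closed t30.13 [ 0.554 -0.24   0.2  ] F [-1.3  0.5  0.3] w0.0001 q7 -0.24
near t30.96 [ 0.5544 -0.2312  0.1332] F [ 0.1  0.2 -0.2] w0.0000 q7 -0.32
-0.060 eff -0.060 F [ 0.1 -0.1 -0.7] t31.4
-0.040 eff -0.039 F [ 0.5 -0.3  0.6] t31.6
-0.020 eff -0.018 F [ 0.1 -0.3 -0.6] t31.9
0.000 eff -0.001 F [0.3 0.5 1.4] t32.1
0.020 eff 0.020 F [0.8 0.4 2.8] t32.4
0.040 eff 0.039 F [ 0.6 -0.4  4.6] t32.7
0.060 eff 0.058 F [-0.8 -0.7  5.8] t33.0
0.080 eff 0.077 F [ 0.1 -1.2  6.4] t33.2
0.100 eff 0.097 F [-0.6 -1.4  6.3] t33.5
0.120 eff 0.119 F [-0.  -3.6  5.5] t33.8
0.140 eff 0.140 F [-0.3 -3.7  4.9] t34.0
0.160 eff 0.161 F [ 0.5 -2.7  3.1] t34.3
0.180 eff 0.181 F [-0.4 -3.3  3.6] t34.5
0.200 eff 0.199 F [-0.8 -3.5  4.3] t34.8
0.220 eff 0.218 F [-1.  -3.2  6.4] t35.1
0.240 eff 0.237 F [-1.6 -3.6  7.1] t35.4
0.260 eff 0.257 F [-1.5 -4.4  7.1] t35.6
0.280 eff 0.279 F [-0.8 -3.8  5.5] t35.9
0.300 eff 0.300 F [ 0.3 -1.9  3.4] t36.1
0.320 eff 0.321 F [-0.1 -0.4  3.4] t36.4
0.340 eff 0.341 F [-0.6 -0.7  3.4] t36.7
0.360 eff 0.359 F [-0.5 -1.4  4.3] t37.0
0.380 eff 0.378 F [-1.3 -2.   6.7] t37.2
0.400 eff 0.397 F [-1.4 -2.1  6.5] t37.5
top [431.4 215.3] 3971 0.5178 [ 0.4876 -0.2685  0.5178]
top [243.5 199. ] 298 0.0148 [0.6098 0.1077 0.0148]
top [303.8 211. ] 308 0.1271 [ 0.5587 -0.0656  0.1271]
side [294.6 193.3] 214 0.1263 [ 0.5584 -0.0661  0.1263]
```

```bash
python3 - <<'E'
from lev import *
sweep(.42,.48)
ctrl.pause(.5);log("hold")
snap("l2")
E
python3 -c "
import cv2,numpy as np
b=cv2.imread('pics/side_l2.png')[130:250,230:390]
cv2.imwrite('pics/v6.png',cv2.resize(b,(800,600),interpolation=cv2.INTER_CUBIC))"
```

```text
0.420 eff 0.418 F [-1.1 -2.7  6.5] t37.9
0.440 eff 0.439 F [-0.  -4.1  4.2] t38.1
0.460 eff 0.460 F [-0.8 -3.3  3.9] t38.4
0.480 eff 0.482 F [ 0.4 -1.5  2.5] t38.6
hold t39.15 [ 0.554  -0.2487  0.0664] F [-0.4 -0.9  1.5] w0.0001 q7 -0.36
top [429.9 215.8] 3734 0.5099 [ 0.488  -0.2689  0.5099]
top [243.6 199.1] 298 0.0145 [0.6098 0.1075 0.0145]
top [304.  210.7] 315 0.1311 [ 0.5587 -0.0659  0.1311]
side [294.8 191.9] 207 0.1307 [ 0.558  -0.0658  0.1307]
```

View pics/v6.png

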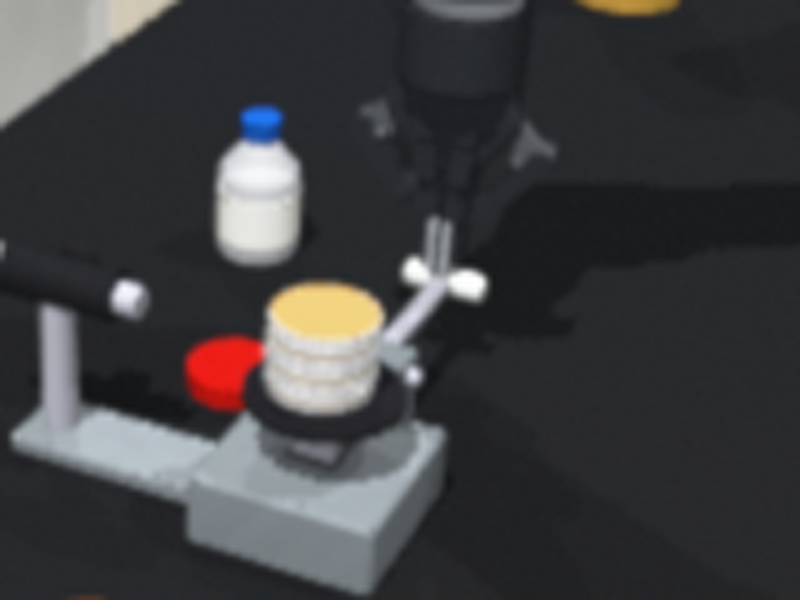

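The stack is intact and flush. The stage is up 24 mm, with the stack top at 0.131 m. The fingers are holding the bar at about 0.48 rad, where the force is at its low for the third click, so I'm handing in.

```bash
python3 -c "
from h import *
print(ticket.close_job());log('end')"
```

```text
the job is handed in; nothing more can be done
None
the job is handed in; nothing more can be done
```

The three dishes are stacked on the lift stage and the lever is held down at its third click. I handed the job in at about 39 s of the 72 s allowed; no verdict was reported.

- **Stacking:** I set both tan dishes down slowly, releasing each only once it touched. The first landed about 3 mm off, so I gripped it again and moved it to within about 0.5 mm. By camera, the top dish is about 1 mm from the bottom one; the two cameras differ by about 2 mm.
- **Contact force:** The highest force on the tool when setting a dish down was about 10 N, on the first placement.
- **Lever:** I pressed it down in small steps at about 0.02 m/s. The force dipped near 0.16, 0.32 and 0.48 rad, and I stopped at 0.48 rad, reading about 1.5–2.5 N there.
- **Stage height:** The stack top rose from 0.107 m to 0.131 m, which is the 24 mm expected for three clicks.
- **Other objects:** I did not touch the orange and red look-alikes, the bottle, the box or the beaker. The orange one measured the same position throughout. I did not measure the others again, though the bottle and the red one looked undisturbed in the last picture.

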